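# Wedge the rocking laboratory balance

### The job

The white laboratory balance rocks because its foot at the front right (seen from its display side) is too short, and it leans on that foot. Push the wooden wedge along the bench, thin end first, under that short foot until the balance stands level and no longer rocks, its opposite foot down on the bench and the short foot resting firmly on the wedge. Only push: do not lift the wedge or the balance, do not shove the balance away or lean on it hard, and leave the other things where they are.

Things in the scene. Friction and masses are not known exactly. Their poses are not given: they have to be found in the camera images.
- balance: White laboratory balance, housing 235 (x) x 190 (y) mm, top 74 mm high, about 2.7 kg, loose on four black domed rubber feet (balls of 28 mm diameter). Origin on the bench under its centre; x from the display side to the back, y to its left (z is vertical at the start, while it leans 0.057 rad onto its short foot). It rocks about the line through its front-left and back-right feet.
- pan: Round steel weighing pan on top of the balance, 120 mm diameter, 4 mm thick, fixed to it. Origin: centre of its underside, 82 mm above the bench and 20 mm behind (+x) the balance's centre. x and y as the balance's; z is vertical when the balance is level.
- short_foot: Short foot, front right corner (-x, -y) of the balance: ball 28 mm wide, its centre 15 mm inside the right side face. Origin: its lowest point, on the bench now, 7 mm up when level; axes as the pan's. The wedge goes under it along +y: 4 to 6 N as the tip enters, then 2 to 5 N; when the opposite foot lands the balance is level and resistance rises fast past 8 N; forcing on lifts or shoves it.
- far_foot: Opposite foot, back left corner (+x, +y) of the balance, 28 mm wide. Origin: its lowest point. It hangs about 7 mm above the bench at the start and must finally stand on it.
- wedge: Wooden wedge, 100 long, 45 wide, about 90 g, flat on the bench to the right (-y) of the short foot, pointing at it within 0.15 rad and 10 mm, tip 30-60 mm short of it. Origin: middle of its underside; +y to the thin end (1.5 mm thick, at +50), -y to the upright thick end (20 mm, at -50), even taper. It is 7 mm thick 30 mm from the tip; the tip ends about 28 mm past the foot's centre; friction then holds it.
- weight: steel calibration weight with a knob, 34 mm diameter, 55 mm tall; a bystander; origin at the centre of its underside
- block: plain flat wooden block 60 x 36 x 18 mm (no taper); a bystander; origin at the centre of its underside
- dish: shallow white dish, 72 mm diameter, 14 mm tall; a bystander; origin at the centre of its underside
- bottle: amber jar with black cap and paper label, 54 mm diameter, 105 mm tall; a bystander
- bottle_b: smaller amber jar with black cap, no label, 44 mm diameter, 85 mm tall; a bystander
- driver: screwdriver with black handle, 160 mm long, lying on the bench; a bystander
There are look-alikes about, which are no part of the job. What is shaped like the wedge but black or green is not meant.

How it is judged (in metres and radians):
At the end, for the whole second after the job is handed in: The balance is level within 0.016 rad (0.9 degree), at rest, with its far foot standing on the bench (more than 0.3 N) and its short foot resting on the wedge (more than 1 N); the wedge lies flat on the bench (angle between pan's own z axis and vertical below 0.016 rad and contact force between far_foot and anything else above 0.3 N and contact force between short_foot and wedge above 1 N and angle between wedge's own z axis and vertical below 0.03 rad and height (world z) of wedge below 0.004 m and angular speed of pan below 0.05 rad/s and linear speed of pan below 0.01 m/s); the robot touches nothing.
It fails at once if the wedge is lifted or tipped up (height (world z) of wedge above 0.015 m or angle between wedge's own z axis and vertical above 0.25 rad).
It fails at once if the balance is lifted or tipped (angle between pan's own z axis and vertical above 0.11 rad or height (world z) of pan above 0.097 m).
It fails at once if the balance is shoved more than 30 mm away (distance of pan from where it was at the start of the episode above 0.03 m).
It fails at once if the arm leans on the balance with more than 15 N (contact force between balance and the arm above 15 N or contact force between balance and the fingers above 15 N).
It fails at once if a bystander is moved more than 20 mm (distance of any of weight, block, dish, bottle, bottle_b, driver from where it was at the start of the episode above 0.02 m).
It also fails if it takes over 35 s, if anything falls off the work surface, if the arm or the gripper's body presses on something with over 40 N, if the wrist force passes 120 N, or if a joint passes its speed limit or range.

### The arm

A 6-joint arm with a two-finger parallel gripper is mounted at the origin on the work surface. World frame = base frame: x ahead of the robot, y to its left, z up, the work surface at z = 0. Lengths are in m, angles in degrees, forces in N, time in s.
With the tool pointing down it reaches from about 0.3 to 0.75 m from the base axis. Payload 8.5 kg.
Tool frame: the origin (TCP) lies at the very end of the fingers, on their centre line; the grasp point (between the pads) lies env.pinch_z behind it (env.pinch_z is the distance from the TCP to the grasp point, in m); z points along the fingers, y is the line along which they close (so a half turn about z gives the same grasp; the last joint's range is limited). The gripper opens to 85 mm and grips with 20 to 120 N. Pads are 22 mm wide; open, the fingers measure 114 mm over their backs; the gripper's body (76 mm by 85 mm) begins 54 mm behind the grasp point. The pads swing forward as they close: fully open they stand 13 mm farther back than shut.
Start: joints at [-86.534, 21.807, 74.336, -0, 83.858, -12.336], TCP at [0.15, -0.529, 0.231] pointing down, gripper open.
Joint ranges: [-178.18, 178.18], [-50.72, 133.34], [12.68, 142.11], [-81.47, 261.47], [9.98, 163.14], [-165.26, 165.26]. Speed limits (degrees/s): [136.94, 136.94, 180, 180, 180, 180].

### API

Orientations are given as a 3x3 rotation matrix whose columns are the frame's x, y, z axes.
In Python, from rig import telemetry, get_image, env gives the robot as it stands. The module is installed in compiled form; this text tells all that it offers.
- The arm moves only by the tool apply_moves, never from a script. Its argument "series" is a list of rows, each a list of 7 numbers: the shift along the tool's x, y, z in mm, then the turn, a rotation vector about the tool's x, y, z in degrees, then the opening, from 0 (shut) to 1 (fully open). A call has 1 to 12 rows; each row shifts and turns the commanded pose from where the row before left it, along the tool's axes as they then stand; what a row does not reach is not made up. A row lasts 1/8 s, in which the tool goes at most 62.5 mm and 10.7 degrees, less where a joint would pass 70% of its speed; a pose out of reach is approached as far as the arm can. A call with a gripper value outside its range is refused whole. The fingers move at their own pace and stop on an object; "grip_force" is the grip in N (left out, the last holds). Time passes only in rows, so rows that do not move let the fingers close. It gives the time, the measured TCP pose, the force, the opening and the grip force at its end, in the units of the state.
- telemetry.observe(): the state, without advancing time (a new reading comes with each control period).
- get_image(name): name is "scene" or "top" or "wrist"; returns a dict with "frame" (384x512x3 uint8, red, green, blue), "z_map" (384x512 float32, m along the optical axis (not along the pixel's ray), 0 where there is no reading), "vertical_fov" (degrees; the focal length in pixels is half the picture's height over the tangent of half this angle, whatever the lens; pixels are square), "cx", "cy" (the principal point, pixels), "eye" and "attitude" of the camera in the world; the wrist camera has in their place "mount" (4x4, takes a point from camera to tool coordinates, whose origin is the TCP and whose axes are the flange's). Camera axes: x right, y up, looking along -z (the intrinsics and any distortion apply to the point x, -y, -z); pixel columns grow to the right and rows downward; lengths in m; the calibration is good to about 2 mm. A picture is of the moment at which its call begins: read the wrist's pose just before it.
- env.close_job(): hands the job in; it is judged then, once.
The state is a dict: "time_s": time; "q": joint angles; "qvel": joint speeds; "joint_efforts": joint torques, N m; "position": TCP position; "tool_rot": TCP orientation; "ft_force": force on the tool from outside, world axes, zero at the start; "wrist_torque": the same for the moment, N m; "grip_width": finger opening in m; "gripper_force": force on a finger pad.
Only numpy, scipy, OpenCV 4.12 (cv2) and the standard library are available. Lean on these libraries where they do the work, as an engineer would, in place of code of your own. Each camera call takes 0.05 s, during which the arm holds its last target. There are 200 camera calls.

## Working session

There is one attempt and no reset: what is moved stays moved. The work goes in short steps, Python scripts to look and compute and a tool call to move; the robot and the scene stay as the last step left them, time stands still between calls to the robot, and variables do not carry over. Pictures are saved under pics/ and viewed, at most 10 in all, crops included, and the job is handed in when it is done.

Besides the shell and the picture viewer there is one more tool, called after "Call:" as name(argument=value, ...), one argument or row to a line, values as JSON. apply_moves: Moves the arm, as the interface text tells. Its arguments: {"type":"object","properties":{"series":{"type":"array"},"grip_force":{"type":"number"}},"required":["series"]}

```bash
mkdir -p pics; cat > h.py <<'E'
import numpy as np, cv2
from rig import telemetry, get_image, env
def cloud(d, pose=None):
    z=d["z_map"]; h,w=z.shape; f=h/2/np.tan(np.radians(d["vertical_fov"])/2)
    u,v=np.meshgrid(np.arange(w),np.arange(h))
    P=np.stack([(u-d["cx"])/f*z,-(v-d["cy"])/f*z,-z],-1)
    if "eye" in d: return P@np.array(d["attitude"]).T+np.array(d["eye"])
    M=np.array(d["mount"]); P=P@M[:3,:3].T+M[:3,3]
    return P@np.array(pose["tool_rot"]).T+np.array(pose["position"])
E
python3 - <<'E'
from h import *
for n in ["scene","top"]:
    d=get_image(n); cv2.imwrite(f"pics/{n}.png",d["frame"][:,:,::-1]); print(n,[(k,d[k]) for k in d if k not in("frame","z_map")])
    np.save(n+"_cloud.npy",cloud(d)); np.save(n+"_rgb.npy",d["frame"])
s=telemetry.observe(); print(s, env.pinch_z)
E
```

```text
scene [('vertical_fov', 47.126745027742814), ('cx', 262.1649252269091), ('cy', 192.64476440046514), ('eye', array([ 1.35732879, -0.76727951,  0.93596492])), ('attitude', array([[ 0.71278105, -0.41422388,  0.56600509],
       [ 0.70113602,  0.44237251, -0.55920912],
       [-0.01874732,  0.79544022,  0.60574202]]))]
top [('vertical_fov', 45.89437414691973), ('cx', 252.21781155687418), ('cy', 194.2083114472792), ('eye', array([0.38479936, 0.00230094, 1.49615277])), ('attitude', array([[ 0.02718672,  0.99313496, -0.11377099],
       [-0.99962246,  0.02655694, -0.00704775],
       [-0.00397796,  0.11391964,  0.993482  ]]))]
{'time_s': 0.1, 'q': array([-8.65327167e+01,  2.18368668e+01,  7.43781628e+01, -3.03795881e-04,
        8.38581811e+01, -1.23353501e+01]), 'qvel': array([-0.00514478, -0.13378013, -0.23096174,  0.04458699,  0.0613954 ,
        0.04998425]), 'joint_efforts': array([ 3.52261879e-03, -4.49215293e+01, -2.31655866e+01, -2.03866357e-04,
        3.67319924e-03, -8.00607324e-06]), 'position': array([ 0.14976303, -0.52895169,  0.23078922]), 'tool_rot': array([[ 9.62205334e-01,  2.72324969e-01, -8.25397163e-05],
       [ 2.72324849e-01, -9.62204526e-01,  1.27510967e-03],
       [ 2.67824112e-04, -1.24939494e-03, -9.99999184e-01]]), 'ft_force': array([ 0.57227559, -0.53008191,  0.52468648]), 'wrist_torque': array([ 0.00289229, -0.03135464,  0.01495055]), 'gripper_force': 0.0, 'grip_width': 0.08527728222204059} 0.0187
```

View pics/top.png

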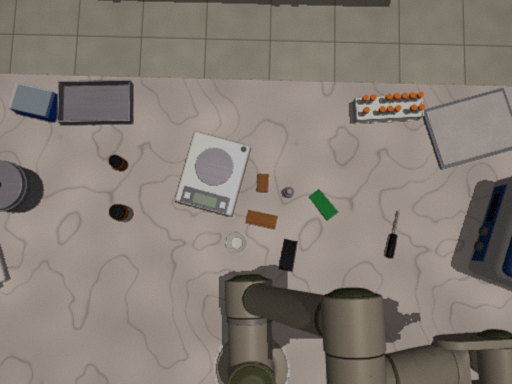

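View pics/scene.png

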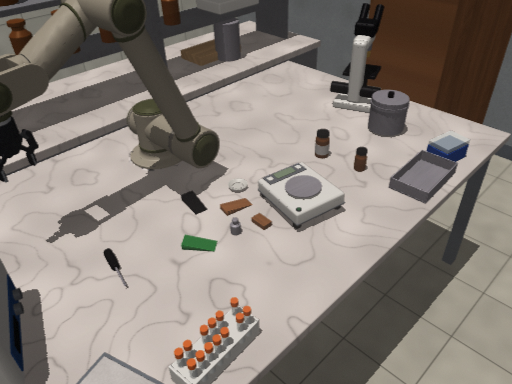

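The top view has display-side down: the balance is at (213,173) and its short-foot corner at about (233,214). 
Candidates: brown long piece (262,219), which fits the wedge; brown short block (263,183), black wedge (288,254), green wedge (323,205). I choose (262,219) and will check it in one crop.

```bash
python3 - <<'E'
from h import *
out=[]
for n,(a,b,c,e) in {"top":(165,125,315,260),"scene":(170,150,350,260)}.items():
    im=np.load(n+"_rgb.npy"); out.append(cv2.resize(im[b:e,a:c,::-1],(600,int(600*(e-b)/(c-a))) if n=="top" else (600,366),interpolation=cv2.INTER_CUBIC)) 
cv2.imwrite("pics/crop.png",cv2.resize(np.vstack(out),(400,600*1)))
for n in ["top","scene"]:
    P=np.load(n+"_cloud.npy"); im=np.load(n+"_rgb.npy")
    hsv=cv2.cvtColor(im,cv2.COLOR_RGB2HSV)
    m=((hsv[...,0]<15)&(hsv[...,1]>110)&(hsv[...,2]>50)).astype(np.uint8)
    k,l,st,ce=cv2.connectedComponentsWithStats(m)
    for i in range(1,k):
        if st[i,4]<60: continue
        Q=P[l==i]; 
        if not(0.2<np.median(Q[:,0])<0.75 and abs(np.median(Q[:,1]))<.5): continue
        r=cv2.minAreaRect((Q[:,:2]*1000).astype(np.float32)); b=cv2.boxPoints(r)
        print(n,ce[i].round(),st[i,4],"box",np.round(r[0]),np.round(r[1]),round(r[2],1),"z",np.percentile(Q[:,2],[5,50,95]).round(4)); print(b.round().tolist())
    # height along y
        u=np.array([0,1]);
        for y in np.arange(Q[:,1].min(),Q[:,1].max(),.02):
            s=Q[(Q[:,1]>=y)&(Q[:,1]<y+.02)]; print("   ",round(y,3),np.round(np.median(s,0),4))
    B=P[(P[...,2]>.055)&(P[...,2]<.12)&(P[...,0]>.3)&(P[...,0]<.8)&(P[...,1]>-.05)&(P[...,1]<.3)]
    r=cv2.minAreaRect((B[:,:2]*1000).astype(np.float32)); print("balance",r,cv2.boxPoints(r).round().tolist())
    for x,y in []: pass
E
```

```text
top [262. 182.] 177 box [504. -17.] [ 33. 239.] 88.6 z [0.0114 0.0161 0.0221]
[[384.0, -31.0], [623.0, -36.0], [623.0, -3.0], [385.0, 2.0]]
    -0.035 [ 0.5929 -0.0252  0.0162]
    -0.015 [ 0.5957 -0.0087  0.0161]
top [261. 219.] 379 box [440. -10.] [ 98. 113.] 79.0 z [-0.0013  0.0096  0.0202]
[[375.0, -48.0], [486.0, -69.0], [504.0, 27.0], [394.0, 48.0]]
    -0.067 [ 0.4683 -0.0558  0.0167]
    -0.047 [ 0.4709 -0.0375  0.0128]
    -0.027 [ 0.4742 -0.0154  0.0089]
    -0.007 [0.4771 0.0022 0.0054]
    0.013 [0.4798 0.0216 0.0015]
balance ((613.5332641601562, 141.0635986328125), (190.64111328125, 235.20465087890625), 76.20498657226562) [[477.0, 77.0], [705.0, 20.0], [750.0, 206.0], [522.0, 262.0]]
scene [322. 141.] 84 box [490. 414.] [46. 26.] 33.0 z [0.0638 0.0764 0.0881]
[[464.0, 412.0], [478.0, 390.0], [517.0, 416.0], [503.0, 437.0]]
    0.398 [0.4899 0.4081 0.0756]
    0.418 [0.5051 0.4227 0.0789]
scene [359. 162.] 145 box [1008. -154.] [  36. 1411.] 31.1 z [0.0082 0.0402 0.0661]
[[627.0, 441.0], [1357.0, -767.0], [1389.0, -748.0], [659.0, 459.0]]
    -0.767 [ 1.3573 -0.7673  0.93
[... 1446 characters left out ...]
.6464 0.4306 0.0385]
    0.433 [0.6576 0.4374 0.0415]
scene [235. 206.] 260 box [476. -22.] [100.  48.] 81.0 z [0.004  0.0119 0.021 ]
[[444.0, -67.0], [492.0, -75.0], [507.0, 24.0], [460.0, 31.0]]
    -0.075 [ 0.476  -0.0649  0.018 ]
    -0.055 [ 0.4772 -0.0454  0.0165]
    -0.035 [ 0.4785 -0.0255  0.0127]
    -0.015 [ 0.4796 -0.0056  0.01  ]
    0.005 [0.4848 0.0141 0.0069]
    0.025 [0.4756 0.0266 0.0031]
scene [261. 221.] 163 box [598. -25.] [36. 58.] 85.7 z [0.0094 0.0188 0.0218]
[[567.0, -41.0], [625.0, -45.0], [628.0, -9.0], [570.0, -5.0]]
    -0.043 [ 0.6    -0.0357  0.0178]
    -0.023 [ 0.5965 -0.0158  0.0196]
balance ((522.6592407226562, 131.30824279785156), (470.53521728515625, 253.28237915039062), 5.411633014678955) [[276.0, 235.0], [300.0, -17.0], [769.0, 27.0], [745.0, 280.0]]
  return _methods._mean(a, axis=axis, dtype=dtype,
  ret = um.true_divide(
```

View pics/crop.png

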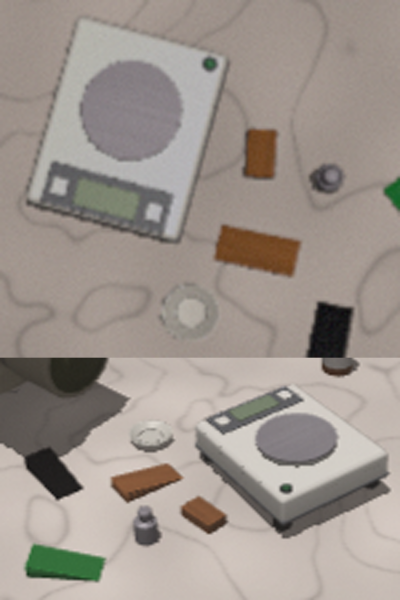

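The crop shows the piece at (262,219) tapering towards the balance, so it is the wooden wedge. Pose is about (0.475, -0.02) with direction (0.148, 0.989), and the foot is near (0.50, 0.09). I'll hover behind it now, with both fingers set across the thick end.

Call:
apply_moves(
  series=[
    [0, 0, 0, 0, 0, -9.4, 0.25],
    [0, 0, 0, 0, 0, -9.4, 0.25],
    [0, 0, 0, 0, 0, -9.4, 0.25],
    [0, 0, 0, 0, 0, -9.4, 0.25],
    [0, 0, 0, 0, 0, -9.4, 0.25],
    [0, 0, 0, 0, 0, -9.4, 0.25],
    [0, 0, 0, 0, 0, -9.3, 0.25],
    [43, 24, 0, 0, 0, 0, 0.25],
    [43, 24, 0, 0, 0, 0, 0.25],
    [43, 24, 0, 0, 0, 0, 0.25],
    [43, 24, 0, 0, 0, 0, 0.25],
    [43, 24, 0, 0, 0, 0, 0.25],
  ],
)

```text
time_s: 1.6
position: [0.3009, -0.3328, 0.2311]
tool_rot: [[0.148, 0.989, -0.0], [0.989, -0.148, 0.0], [0.0, -0.0, -1.0]]
ft_force: [0.6, -0.1, 0.3]
grip_width: 0.0215
gripper_force: 0.0
```

Call:
apply_moves(
  series=[
    [43, 24, 0, 0, 0, 0, 0.25],
    [43, 24, 0, 0, 0, 0, 0.25],
    [43, 24, 0, 0, 0, 0, 0.25],
    [43, 24, 0, 0, 0, 0, 0.25],
    [43, 28, 0, 0, 0, 0, 0.25],
    [0, 0, 0, 0, 0, 0, 0.25],
    [0, 0, 0, 0, 0, 0, 0.25],
  ],
)

```text
time_s: 2.48
position: [0.4543, -0.1401, 0.2311]
tool_rot: [[0.147, 0.989, -0.001], [0.989, -0.147, 0.0], [-0.0, -0.001, -1.0]]
ft_force: [-0.1, 0.3, 0.0]
grip_width: 0.0214
gripper_force: 0.0
```

```bash
python3 - <<'E'
from h import *
s=telemetry.observe(); print(s["position"],s["tool_rot"].round(3).tolist(),s["grip_width"],s["ft_force"])
d=get_image("wrist"); P=cloud(d,s); np.save("w_cloud.npy",P); np.save("w_rgb.npy",d["frame"]); cv2.imwrite("pics/w1.png",d["frame"][:,:,::-1]); print(d["mount"])
E
```

```text
[ 0.45430593 -0.14013042  0.23106251] [[0.147, 0.989, -0.001], [0.989, -0.147, 0.0], [-0.0, -0.001, -1.0]] 0.021415461817125486 [-0.13012648  0.25125256  0.00503292]
[[ 6.59548831e-04  9.51077029e-01  3.08953153e-01  7.88006096e-02]
 [ 9.99999763e-01 -5.66476034e-04 -3.90953548e-04 -7.58724406e-04]
 [-1.96812382e-04  3.08953338e-01 -9.51077177e-01 -1.42425340e-01]
 [ 0.00000000e+00  0.00000000e+00  0.00000000e+00  1.00000000e+00]]
```

View pics/w1.png

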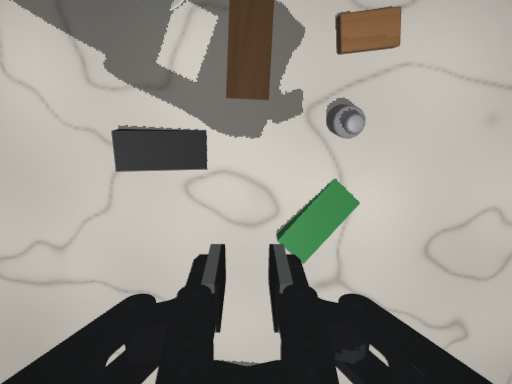

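The wrist view shows the wedge's thick end at (248,99) and its axis running up; the black piece (160,150) and the green one (318,220) are off the path. Measuring both precisely.

```bash
python3 - <<'E'
from h import *
P=np.load("w_cloud.npy"); im=np.load("w_rgb.npy"); hsv=cv2.cvtColor(im,cv2.COLOR_RGB2HSV)
for nm,m in {"wood":(hsv[...,0]<18)&(hsv[...,1]>110),"green":(hsv[...,0]>45)&(hsv[...,0]<85)&(hsv[...,1]>110),"black":(im.max(-1)<60)}.items():
    k,l,st,ce=cv2.connectedComponentsWithStats(m.astype(np.uint8))
    for i in range(1,k):
        if st[i,4]<800: continue
        q=(l==i)&(P[...,2]<.06)
        Q=P[cv2.erode(q.astype(np.uint8),np.ones((3,3)))>0]
        if len(Q)<100: continue
        b=cv2.boxPoints(cv2.minAreaRect((Q[:,:2]*1000).astype(np.float32))).round()
        print(nm,ce[i].round(),b.tolist(),np.percentile(Q[:,2],[2,98]).round(4))
        if nm=="wood":
            for y in np.arange(-.08,.04,.012):
                s=Q[(Q[:,1]>=y)&(Q[:,1]<y+.012)]
                if len(s)>20: print("  ",y.round(3),((s[:,0].min()+s[:,0].max())/2).round(4),np.median(s[:,2]).round(4))
E
```

```text
wood [249.  48.] [[445.0, -63.0], [485.0, -71.0], [504.0, 22.0], [463.0, 30.0]] [0.0022 0.0195]
   -0.068 0.4664 0.0185
   -0.056 0.4681 0.0164
   -0.044 0.4709 0.0141
   -0.032 0.4728 0.0119
   -0.02 0.4756 0.0097
   -0.008 0.4779 0.0073
   0.004 0.4802 0.0049
   0.016 0.4819 0.0031
wood [369.  30.] [[564.0, -37.0], [622.0, -40.0], [624.0, -6.0], [565.0, -4.0]] [0.0154 0.0195]
   -0.044 0.5932 0.0178
   -0.032 0.5933 0.0179
   -0.02 0.594 0.0179
   -0.008 0.5941 0.0179
green [317. 221.] [[478.0, -233.0], [505.0, -268.0], [579.0, -209.0], [552.0, -174.0]] [0.002  0.0194]
black [164. 148.] [[313.0, -122.0], [404.0, -138.0], [411.0, -96.0], [321.0, -80.0]] [0.0017 0.0168]
```

```bash
python3 - <<'E'
from h import *
P=np.load("scene_cloud.npy"); im=np.load("scene_rgb.npy")
sub=np.s_[180:232,254:345]
g=im.max(-1)
m=(P[...,2]<.03)&(P[...,2]>-.01)&(g<60)
M=np.zeros_like(m);M[sub]=m[sub]
k,l,st,ce=cv2.connectedComponentsWithStats(M.astype(np.uint8))
for i in range(1,k):
    if st[i,4]>=4: print(st[i].tolist(),P[l==i].mean(0).round(4),P[l==i].min(0).round(4),P[l==i].max(0).round(4),im[l==i].mean(0).round())
cv2.imwrite("pics/foot.png",cv2.resize(im[170:240,240:350,::-1],(770,490),interpolation=cv2.INTER_NEAREST))
E
```

```text
[261, 194, 4, 3, 7] [0.5034 0.0774 0.0107] [0.4874 0.0721 0.0023] [0.5122 0.0863 0.0189] [48. 46. 45.]
[335, 206, 6, 3, 9] [0.7378 0.1905 0.0207] [0.7305 0.1848 0.0158] [0.7426 0.1985 0.0277] [41. 39. 38.]
[293, 223, 8, 6, 25] [0.6949 0.033  0.015 ] [0.6786 0.0238 0.0015] [0.706  0.0437 0.0267] [41. 39. 37.]
```

View pics/foot.png

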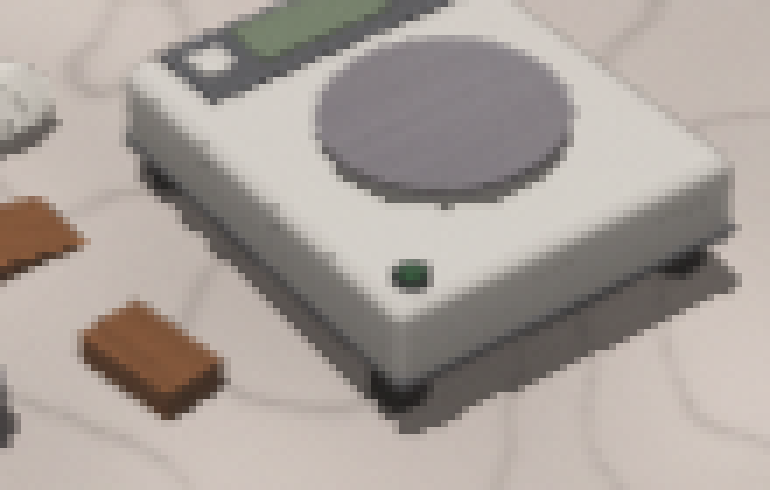

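Foot estimate from the scene camera is (0.498, 0.087), which agrees with the housing-corner estimate. The wedge axis passes about 4 mm from it, so a straight push along the axis of roughly 88 mm is right. Descending behind the wedge.

Call:
apply_moves(
  series=[
    [0, 0, 0, 0, 0, 2.1, 0.25],
    [24, -1, 25, 0, 0, 0, 0.25],
    [24, -1, 35, 0, 0, 0, 0.25],
    [0, 0, 45, 0, 0, 0, 0.25],
    [0, 0, 45, 0, 0, 0, 0.25],
    [0, 0, 40, 0, 0, 0, 0.25],
    [0, 0, 25, 0, 0, 0, 0.25],
    [0, 0, 10, 0, 0, 0, 0.25],
    [0, 0, 0, 0, 0, 0, 0.25],
    [0, 0, 0, 0, 0, 0, 0.25],
  ],
)

```text
time_s: 3.78
position: [0.462, -0.0928, 0.0073]
tool_rot: [[0.184, 0.983, 0.002], [0.983, -0.184, -0.001], [-0.0, 0.002, -1.0]]
ft_force: [0.5, -0.2, 0.3]
grip_width: 0.0211
gripper_force: 0.0
```

```bash
python3 - <<'E'
from h import *
s=telemetry.observe(); print(s["position"],s["ft_force"])
d=get_image("scene"); cv2.imwrite("pics/s2.png",cv2.resize(d["frame"][130:260,170:345,::-1],(700,520),interpolation=cv2.INTER_CUBIC))
E
```

```text
[ 0.46197684 -0.09282405  0.00725213] [ 0.51976915 -0.20321731  0.33573395]
```

View pics/s2.png

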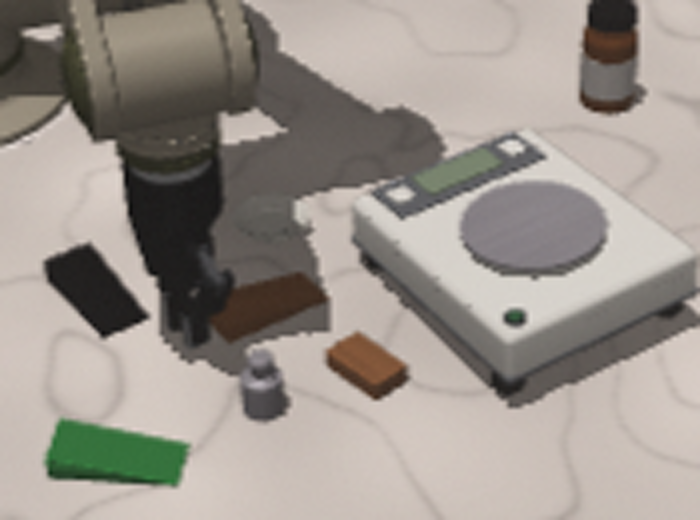

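The fingers stand behind the thick end (about 215,300) and clear of the weight and the black piece. Pushing.

Call:
apply_moves(
  series=[
    [3, 0, 3, 0, 0, 0, 0.25],
    [5, 0, 0, 0, 0, 0, 0.25],
    [5, 0, 0, 0, 0, 0, 0.25],
    [5, 0, 0, 0, 0, 0, 0.25],
    [5, 0, 0, 0, 0, 0, 0.25],
    [5, 0, 0, 0, 0, 0, 0.25],
    [5, 0, 0, 0, 0, 0, 0.25],
    [5, 0, 0, 0, 0, 0, 0.25],
    [5, 0, 0, 0, 0, 0, 0.25],
    [0, 0, 0, 0, 0, 0, 0.25],
    [0, 0, 0, 0, 0, 0, 0.25],
  ],
)

```text
time_s: 5.2
position: [0.4693, -0.0501, 0.0033]
tool_rot: [[0.184, 0.983, -0.0], [0.983, -0.184, 0.0], [0.0, -0.0, -1.0]]
ft_force: [-0.0, -0.3, -1.0]
grip_width: 0.0212
gripper_force: 0.0
```

```bash
cat > look.py <<'E'
from h import *
import sys
s=telemetry.observe(); ux=s["tool_rot"][:,0]
print("pos",s["position"].round(4),"push force",(-s["ft_force"]@ux).round(2),s["ft_force"].round(2),"t",s["time_s"])
d=get_image("scene"); P=cloud(d); im=d["frame"]
if len(sys.argv)>1: cv2.imwrite(sys.argv[1],cv2.resize(im[130:260,170:345,::-1],(700,520),interpolation=cv2.INTER_CUBIC))
hsv=cv2.cvtColor(im,cv2.COLOR_RGB2HSV)
# pan plane tilt
pan=(P[...,2]>.077)&(P[...,2]<.1)&(np.hypot(P[...,0]-.633,P[...,1]-.136)<.05)
Q=P[pan]; c=Q.mean(0); n=np.linalg.svd(Q-c,full_matrices=False)[2][2]; n*=np.sign(n[2]); print("pan",c.round(4),"n",n.round(4),"tilt",np.arccos(n[2]).round(4),len(Q))
m=((hsv[...,0]<18)&(hsv[...,1]>110)&(P[...,2]<.03)&(P[...,0]<.56)&(P[...,0]>.4)&(P[...,1]<.15)&(P[...,1]>-.1))
Q=P[m]; print("wedge",[list(map(int,p)) for p in cv2.boxPoints(cv2.minAreaRect((Q[:,:2]*1000).astype(np.float32)))])
E
python3 look.py pics/s3.png
```

```text
pos [ 0.4693 -0.0501  0.0033] push force 0.28 [-0.04 -0.28 -1.01] t 5.2
pan [0.6337 0.1353 0.0877] n [-0.0443 -0.0315  0.9985] tilt 0.0544 432
wedge [[458, -39], [501, -43], [509, 55], [466, 59]]
```

View pics/s3.png

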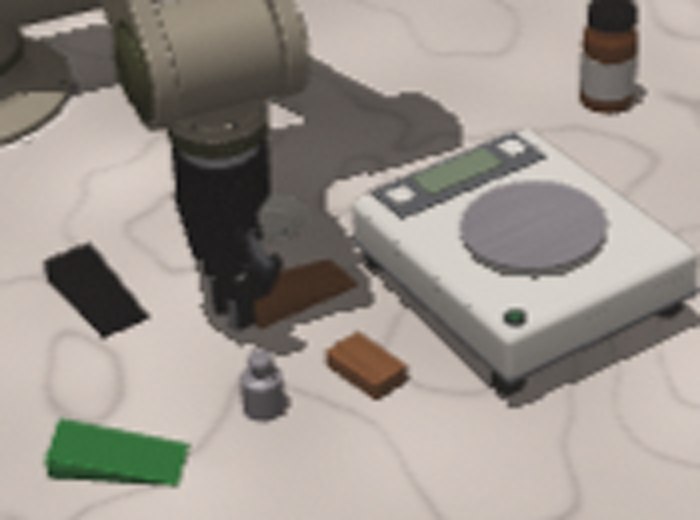

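The wedge slides straight (tip at about (350,275)) towards the foot at (370,262), about 30 mm to go, and the pan tilt still reads 0.054. Continuing more slowly.

Call:
apply_moves(
  series=[
    [5, 0, 0, 0, 0, 0, 0.25],
    [5, 0, 0, 0, 0, 0, 0.25],
    [5, 0, 0, 0, 0, 0, 0.25],
    [5, 0, 0, 0, 0, 0, 0.25],
    [3, 0, 0, 0, 0, 0, 0.25],
    [3, 0, 0, 0, 0, 0, 0.25],
    [3, 0, 0, 0, 0, 0, 0.25],
    [3, 0, 0, 0, 0, 0, 0.25],
    [0, 0, 0, 0, 0, 0, 0.25],
  ],
)

```text
time_s: 6.38
position: [0.4753, -0.0184, 0.0033]
tool_rot: [[0.184, 0.983, 0.0], [0.983, -0.184, 0.0], [0.0, 0.0, -1.0]]
ft_force: [0.3, 0.7, 0.7]
grip_width: 0.0214
gripper_force: 0.0
```

```bash
python3 look.py
```

```text
pos [ 0.4753 -0.0184  0.0033] push force -0.77 [0.31 0.73 0.71] t 6.375
pan [0.6344 0.1349 0.0874] n [-0.0333 -0.0201  0.9992] tilt 0.0389 444
wedge [[461, -4], [502, -10], [517, 79], [476, 86]]
```

Call:
apply_moves(
  series=[
    [3, 0, 0, 0, 0, 0, 0.25],
    [3, 0, 0, 0, 0, 0, 0.25],
    [3, 0, 0, 0, 0, 0, 0.25],
    [3, 0, 0, 0, 0, 0, 0.25],
  ],
)

```text
time_s: 6.92
position: [0.4775, -0.0067, 0.0033]
tool_rot: [[0.184, 0.983, -0.0], [0.983, -0.184, 0.0], [-0.0, -0.0, -1.0]]
ft_force: [-0.6, -3.1, -0.0]
grip_width: 0.0215
gripper_force: 1.6
```

```bash
python3 look.py
```

```text
pos [ 0.4775 -0.0067  0.0033] push force 3.14 [-0.6  -3.08 -0.01] t 6.925
pan [0.6335 0.1352 0.0873] n [-0.0125 -0.0119  0.9999] tilt 0.0173 446
wedge [[465, 4], [509, 0], [516, 80], [473, 84]]
```

Call:
apply_moves(
  series=[
    [2, 0, 0, 0, 0, 0, 0.25],
    [2, 0, 0, 0, 0, 0, 0.25],
  ],
)

```text
time_s: 7.22
position: [0.4782, -0.0029, 0.0033]
tool_rot: [[0.184, 0.983, -0.0], [0.983, -0.184, -0.0], [-0.0, -0.0, -1.0]]
ft_force: [0.2, -2.8, 0.1]
grip_width: 0.0212
gripper_force: 1.5
```

```bash
python3 look.py
```

```text
pos [ 0.4782 -0.0029  0.0033] push force 2.7 [ 0.2  -2.78  0.07] t 7.225
pan [0.6341 0.1352 0.0873] n [-0.0131 -0.0102  0.9999] tilt 0.0166 441
wedge [[468, 8], [506, 4], [514, 82], [476, 86]]
```

Call:
apply_moves(
  series=[
    [2, 0, 0, 0, 0, 0, 0.25],
    [1, 0, 0, 0, 0, 0, 0.25],
  ],
)

```text
time_s: 7.52
position: [0.4788, 0.0, 0.0033]
tool_rot: [[0.184, 0.983, -0.0], [0.983, -0.184, -0.0], [-0.0, -0.0, -1.0]]
ft_force: [-0.4, -2.9, -0.0]
grip_width: 0.0213
gripper_force: 1.5
```

Call:
apply_moves(
  series=[
    [1, 0, 0, 0, 0, 0, 0.25],
  ],
)

```text
time_s: 7.65
position: [0.479, 0.001, 0.0033]
tool_rot: [[0.184, 0.983, -0.0], [0.983, -0.184, 0.0], [-0.0, -0.0, -1.0]]
ft_force: [-1.4, -3.2, 0.2]
grip_width: 0.0215
gripper_force: 1.5
```

```bash
python3 look.py
```

```text
pos [0.479  0.001  0.0033] push force 3.35 [-1.38 -3.15  0.21] t 7.65
pan [0.6337 0.1353 0.0872] n [-0.0096 -0.0062  0.9999] tilt 0.0114 446
wedge [[462, 14], [506, 7], [518, 77], [474, 84]]
```

Call:
apply_moves(
  series=[
    [1, 0, 0, 0, 0, 0, 0.25],
    [1, 0, 0, 0, 0, 0, 0.25],
  ],
)

```text
time_s: 7.95
position: [0.4793, 0.003, 0.0033]
tool_rot: [[0.184, 0.983, -0.0], [0.983, -0.184, 0.0], [-0.0, -0.0, -1.0]]
ft_force: [-1.5, -3.0, 0.7]
grip_width: 0.021
gripper_force: 1.4
```

Call:
apply_moves(
  series=[
    [1, 0, 0, 0, 0, 0, 0.25],
  ],
)

```text
time_s: 8.07
position: [0.4795, 0.004, 0.0033]
tool_rot: [[0.184, 0.983, -0.0], [0.983, -0.184, 0.0], [0.0, -0.0, -1.0]]
ft_force: [-0.2, -2.4, -0.4]
grip_width: 0.0213
gripper_force: 1.4
```

```bash
python3 look.py
```

```text
pos [0.4795 0.004  0.0033] push force 2.44 [-0.21 -2.44 -0.39] t 8.075
pan [0.6338 0.1347 0.0871] n [-0.0014 -0.0031  1.    ] tilt 0.0034 437
wedge [[473, 82], [479, 6], [516, 9], [511, 85]]
```

Call:
apply_moves(
  series=[
    [1, 0, 0, 0, 0, 0, 0.25],
  ],
)

```text
time_s: 8.25
position: [0.4797, 0.0049, 0.0033]
tool_rot: [[0.184, 0.983, -0.0], [0.983, -0.184, -0.0], [-0.0, -0.0, -1.0]]
ft_force: [-0.8, -3.4, -0.5]
grip_width: 0.0213
gripper_force: 1.4
```

Call:
apply_moves(
  series=[
    [1, 0, 0, 0, 0, 0, 0.25],
  ],
)

```text
time_s: 8.38
position: [0.4799, 0.0059, 0.0033]
tool_rot: [[0.184, 0.983, 0.0], [0.983, -0.184, -0.0], [-0.0, 0.0, -1.0]]
ft_force: [-0.6, -3.6, -1.0]
grip_width: 0.0214
gripper_force: 1.7
```

Call:
apply_moves(
  series=[
    [1, 0, 0, 0, 0, 0, 0.25],
  ],
)

```text
time_s: 8.5
position: [0.4801, 0.0068, 0.0033]
tool_rot: [[0.184, 0.983, -0.0], [0.983, -0.184, -0.0], [-0.0, -0.0, -1.0]]
ft_force: [-0.4, -3.4, -0.1]
grip_width: 0.0209
gripper_force: 2.5
```

```bash
python3 look.py
```

```text
pos [0.4801 0.0068 0.0033] push force 3.38 [-0.37 -3.37 -0.11] t 8.5
pan [0.6339 0.1351 0.0871] n [ 0.0024 -0.0045  1.    ] tilt 0.0051 438
wedge [[464, 17], [507, 11], [518, 82], [474, 89]]
```

Call:
apply_moves(
  series=[
    [1, 0, 0, 0, 0, 0, 0.25],
  ],
)

```text
time_s: 8.68
position: [0.4802, 0.0076, 0.0033]
tool_rot: [[0.184, 0.983, -0.0], [0.983, -0.184, -0.001], [-0.001, -0.0, -1.0]]
ft_force: [-1.7, -7.0, -0.3]
grip_width: 0.0215
gripper_force: 3.5
```

Call:
apply_moves(
  series=[
    [1, 0, 0, 0, 0, 0, 0.25],
  ],
)

```text
time_s: 8.8
position: [0.4803, 0.0084, 0.0033]
tool_rot: [[0.184, 0.983, -0.0], [0.983, -0.184, -0.001], [-0.001, -0.0, -1.0]]
ft_force: [-2.8, -8.7, 0.6]
grip_width: 0.0215
gripper_force: 4.4
```

```bash
python3 look.py
```

```text
pos [0.4803 0.0084 0.0033] push force 9.03 [-2.75 -8.67  0.64] t 8.8
pan [0.6338 0.135  0.0871] n [ 6.0e-04 -4.7e-03  1.0e+00] tilt 0.0048 444
wedge [[470, 83], [497, 16], [532, 30], [505, 97]]
```

The push force has risen past 8 N with tilt near zero, so the far foot is down. Backing straight off, then checking.

Call:
apply_moves(
  series=[
    [-2, 0, 0, 0, 0, 0, 0.25],
    [-5, 0, 0, 0, 0, 0, 0.25],
    [-15, 0, 0, 0, 0, 0, 0.25],
    [-25, 0, 0, 0, 0, 0, 0.25],
    [-15, 0, -25, 0, 0, 0, 0.25],
    [0, 0, -40, 0, 0, 0, 0.25],
    [0, 0, -40, 0, 0, 0, 0.25],
    [0, 0, 0, 0, 0, 0, 0.25],
    [0, 0, 0, 0, 0, 0, 0.25],
  ],
)

```text
time_s: 9.98
position: [0.4685, -0.0524, 0.1077]
tool_rot: [[0.184, 0.983, -0.001], [0.983, -0.184, 0.0], [0.0, -0.001, -1.0]]
ft_force: [-0.5, -0.9, -0.5]
grip_width: 0.0216
gripper_force: 0.0
```

```bash
python3 look.py pics/s4.png; python3 look.py
```

```text
pos [ 0.4685 -0.0524  0.1077] push force 1.02 [-0.5  -0.95 -0.5 ] t 9.975
pan [0.6333 0.1354 0.0871] n [9.e-04 2.e-03 1.e+00] tilt 0.0022 451
wedge [[462, 21], [507, 12], [519, 78], [474, 86]]
pos [ 0.4684 -0.0523  0.1074] push force 0.02 [-0.29  0.03  0.4 ] t 10.025
pan [0.6337 0.1355 0.0871] n [0.0023 0.0016 1.    ] tilt 0.0028 443
wedge [[462, 21], [506, 12], [519, 79], [475, 88]]
```

View pics/s4.png

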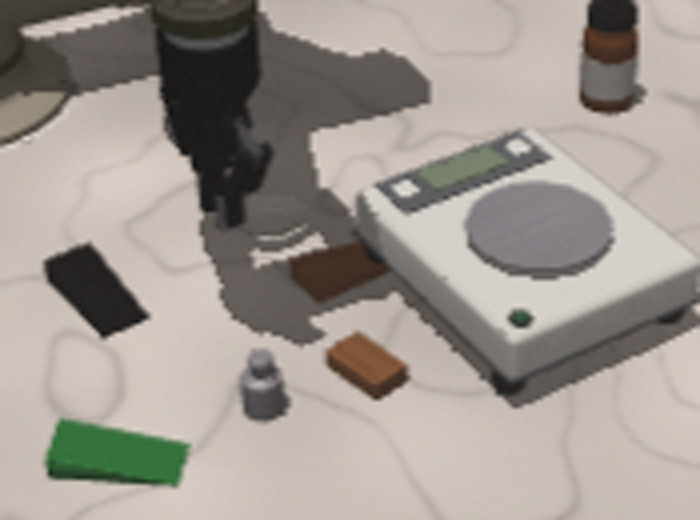

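The balance stands level (tilt about 0.003) after release. The wedge sits under the front-right foot at (375,250), with its tip about 27 mm past the foot's centre, and the bystanders look undisturbed. Handing in.

```bash
python3 -c "
from rig import env
print(env.close_job())"
```

```text
the job is handed in; nothing more can be done
None
```

The wedge is under the short foot and the balance reads level (tilt about 0.003 rad) with the gripper clear. The push force rose to about 9 N as the far foot landed. The job is handed in; no verdict was returned.

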